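# Put a bracket away in a push-latch drawer

## Task

First take the L-shaped bracket (not the straight bar) out of the slotted stand and lay it flat on the bench top, letting go of it. Then press the steel latch button on top of the low wooden box so that its hidden drawer springs all the way out, take the bracket again, now flat, and lay it flat on the drawer floor; the drawer is too shallow for it on edge. Finally let go and push the drawer shut until the latch holds it, leaving the straight bar standing in its slot and all the other things where they are.

Things in the scene. Friction and masses are not known exactly. Their poses are not given: they have to be found in the camera images.
- l_bracket: Loose aluminium L-shaped plate, 0.24 kg, 16 mm thick, starting on its long edge in a slot of the stand. x along its length (-65 to 65), y through the thickness (-8 to 8), z up as it stands. Long leg: z 0 to 30, all the length; short leg: z 30 to 60 at x 35 to 65 only. Origin: middle of the long leg's lower edge (z 0). Flat = y axis vertical, either way up.
- l_mid (a point): Point on the L bracket at its x 0, y 0, z 30: middle of the 130 x 60 mm outline, mid thickness. The balance point is at bracket x 9, y 0, z 21, nearer the short leg. Standing free on edge it is stable until leaned about 20 degrees; a light push high on the short leg tips it over flat.
- straight_bar: The other, straight aluminium bar, 130 x 16 x 30 mm with no short leg, standing in the other slot; same axes and origin as the L bracket. To be left.
- stand: Fixed slotted wooden stand, 150 (x) x 114 (y) mm, 22 mm high, origin at the centre of its underside. Two open-ended slots along its x at y = +32 and y = -32, 19 mm wide, 12 mm deep (slot floor 10 mm above the bench). Which bracket is in which slot varies. The bench between stand and box is free.
- box_top (a point): On the top of the fixed low wooden box, 60 mm above the bench, with the box's axes. The box top reaches from x -75 to 85 and y -102 to 102 mm about this point; the plain drawer front lies on the box's front, which faces its own -x, and the drawer comes out along -x.
- button (a joint): Latch button travel, m: 0 up, grows as it is pressed down, 0.008 at the stop. The latch lets go at about 0.005; the spring takes about 3 N to start and 6.4 N at the stop. It springs back when left.
- button_top (a point): Centre of the flat top of the steel latch button, a 30 mm disc standing 11 mm above the box top, 55 mm behind box_top (towards the box's +x).
- drawer (a joint): How far the drawer is out, m: about 0.001 latched, 0.130 fully out. When the latch lets go, a soft damped spring (3 to 4 N) brings it fully out in about 1 s and keeps it there. No handle. Pushing it in takes 5 to 10 N; the latch clicks in by itself below 0.001: push on to the stop at -0.003.
- drawer_floor (a point): Centre of the drawer's inner floor, 11 mm above the bench; moves with the drawer and has the box's axes. The inside is 120 (x) x 165 (y) mm. The side and rear walls rise 23 mm above the floor, the front panel 39 mm. The bracket fits with its length along y.
- drawer_front (a point): Centre of the drawer front's outer face (200 wide, 47 high, from 3 to 50 mm above the bench), 26 mm above the bench; moves with the drawer and has the box's axes; push it along its +x. Shut, it stands 8 mm in front of the edge of the box top.
- glue_bottle: Bystander, loose: white glue bottle, 179 high, standing; sizes in mm, origin at the centre of its underside. Leave it.
- tape_black: Bystander, loose: roll of black tape, 69 across, 19 high; sizes in mm, origin at the centre of its underside. Leave it.
- tin_screws: Bystander, loose: round tin of screws, 75 across, 46 high; sizes in mm, origin at the centre of its underside. Leave it.
- tape_masking: Bystander, loose: roll of masking tape, 97 across, 25 high; sizes in mm, origin at the centre of its underside. Leave it.
- bench_block: Bystander, loose: grey-brown offcut of wood 50x110x22, lying at the back of the work; sizes in mm, origin at the centre of its underside. Leave it.
- wood_block_2: Bystander, loose: small wood block 45x90x45, lying in front of the work; sizes in mm, origin at the centre of its underside. Leave it.
- screwdriver_2: Bystander, loose: screwdriver with a black handle, 172 long, lying near the front edge; sizes in mm, origin at the centre of its underside. Leave it.

How it is judged:
By the outcome, as a careful person would: the job done as asked, in the order asked, and still so for the second after the job is handed in, with the robot touching nothing.
It also fails if it takes over 72 s, if anything falls off the work surface, if the arm or the gripper's body presses on something with over 40 N, if the wrist force passes 120 N, or if a joint passes its speed limit or range.

## Robot

A 7-joint arm with a two-finger parallel gripper is mounted at the origin on a cart in front of the work surface, level with it; the furniture and walls round the work are solid. World frame = base frame: x ahead of the robot, y to its left, z up, the work surface at z = 0. Lengths are in m, angles in rad, forces in N, time in s.
With the tool pointing down it reaches from about 0.4 to 0.85 m from the base axis. Payload 10.4 kg.
Tool frame: the origin (TCP) lies on the mounting face of the last link; the fingertips stand 173 mm ahead of it and the grasp point (between the pads) lies 155 mm ahead of it (manip.tip_extent is the distance from the TCP to the fingertips, in m); z points along the fingers, y is the line along which they close (so a half turn about z gives the same grasp; the last joint's range is limited). The gripper opens to 85 mm and grips with 20 to 120 N. Pads are 22 mm wide; open, the fingers measure 114 mm over their backs; the gripper's body (76 mm by 85 mm) begins 54 mm behind the grasp point. The pads swing forward as they close: fully open they stand 13 mm farther back than shut.
Start: joints at [1.232, 0.332, -0.065, 1.46, 0.022, 1.35, -0.088], TCP at [0.194, -0.594, 0.405] pointing down, gripper open.
Joint ranges: [-2.6, 2.6], [-0.5, 2.12], [-1.47, 1.34], [0.16, 2.42], [-1.27, 4.41], [0.06, 2.06], [-2.6, 2.6]. Speed limits (rad/s): [2.22, 2.22, 2.79, 2.79, 3.14, 3.14, 3.14].

## Interface

Orientations are given as a unit quaternion [x, y, z, w].
In Python, from workcell import manip gives the robot as it stands.
- The arm moves only by the tool move_arm, never from a script. Its argument "plan" is one flat list of numbers, 7 for each row, row after row: the turn, a rotation vector about the tool's x, y, z in rad, then the shift along the tool's x, y, z in m, then the finger opening in m, from 0 to 0.0854. In form: [ax, ay, az, dx, dy, dz, gripper, ax, ay, az, dx, dy, dz, gripper, ...]. A call has 1 to 12 rows; each row is the pose to reach, as a shift and turn from the pose commanded when the call began, along the tool's axes at that moment; what a row does not reach only later rows make up. A row lasts 1/8 s, in which the tool goes at most 62.5 mm and 10.7 degrees, less where a joint would pass 70% of its speed; a pose out of reach is approached as far as the arm can. A call with a gripper value outside its range is refused whole. The fingers move at their own pace and stop on an object; "squeeze" is the grip in N (left out, the last holds). Time passes only in rows, so rows that repeat a pose let the fingers close. It gives the time, the measured TCP pose, the force, the opening and the grip force at its end, in the units of the state.
- manip.get_obs(): the state, without advancing time (a new reading comes with each control period).
- manip.camera(name): name is "scene" or "top"; returns a dict with "color" (420x560x3 uint8, red, green, blue), "fx", "fy", "cx", "cy" (pixels), "dist" ([k1, k2, p1, p2, k3] as OpenCV has them; the pictures are not rectified), "cam_to_world" (4x4, takes a point from camera to world coordinates). Camera axes: x right, y down, z forward; pixel columns grow to the right and rows downward; lengths in m; the calibration is good to about 2 mm. A picture is of the moment at which its call begins. There is no depth.
- manip.hand_in(): hands the job in; it is judged then, once.
Trained networks look in a picture, given as the dict that the camera call returned (one of the last four; its "shot" number tells which), for a name from the list of things; names that differ only in an ending like _2 or _b are one class to them, and where a whole thing is asked for, a point or a joint stands for the part that bears it (a point fixed in the world has none). Each returns a list of dicts, best first, with "conf" (0 to 1); they miss things now and then, are a little off and sometimes report something else, mostly with a low value. They report only what shows in the picture. A call takes as long as a camera call.
- manip.look_for(picture, label): "position" ([x, y, z] in m, in the coordinates of the camera as it stood for that picture, good to about 4 mm: the middle of the surface that is visible of it).
- manip.silhouettes(picture, label): "pixels" (420x560 bool, what is visible of it).
- manip.tip_of(picture, label): "position" ([x, y, z] in m, in the coordinates of the camera as it stood for that picture, good to about 4 mm: a listed point, or the origin of a listed thing).
The state is a dict: "clock": time; "joint_pos": joint angles; "joint_velocities": joint speeds; "tau": joint torques, N m; "position": TCP position; "ee_rot": TCP orientation; "ft_force": force on the tool from outside, world axes, zero at the start; "torque": the same for the moment, N m; "grip_width": opening from 0.0 (shut) to 1.0 (fully open); "grasp_force": force on a finger pad.
Only numpy, scipy, OpenCV 4.12 (cv2) and the standard library are available. Lean on these libraries where they do the work, as an engineer would, in place of code of your own. Each camera call takes 0.05 s, during which the arm holds its last target. There are 200 camera calls.

## Working session

There is one attempt and no reset: what is moved stays moved. The work goes in short steps, Python scripts to look and compute and a tool call to move; the robot and the scene stay as the last step left them, time stands still between calls to the robot, and variables do not carry over. Pictures are saved under pics/ and viewed, at most 11 in all, crops included, and the job is handed in when it is done.

Besides the shell and the picture viewer there is one more tool, called after "Request:" as a command line: name --argument value ..., lists and objects as JSON in quotes. move_arm: Moves the arm, as the interface text tells. Its arguments: {"type":"object","properties":{"plan":{"type":"array","items":{"type":"number"}},"squeeze":{"type":"number"}},"required":["plan"]}

```bash
mkdir -p pics; ls
cat > h.py <<'E'
import numpy as np, cv2
from scipy.spatial.transform import Rotation as R
from workcell import manip
np.set_printoptions(precision=4,suppress=True)
def shot(cam,name=None):
    p=manip.camera(cam)
    if name: cv2.imwrite('pics/'+name,p['color'][:,:,::-1])
    return p
def w(p,pos):
    T=np.array(p['cam_to_world']); return T[:3,:3]@np.array(pos)+T[:3,3]
def ray(p,uv,z):
    "world points at height z for pixels uv"
    K=np.array([[p['fx'],0,p['cx']],[0,p['fy'],p['cy']],[0,0,1.]])
    n=cv2.undistortPoints(np.array(uv,float).reshape(-1,1,2),K,np.array(p['dist'],float)).reshape(-1,2)
    T=np.array(p['cam_to_world']); d=np.c_[n,np.ones(len(n))]@T[:3,:3].T
    return T[:3,3]+d*((z-T[2,3])/d[:,2])[:,None]
def tips(p,names,f='tip_of'):
    for n in names:
        for r in getattr(manip,f)(p,n)[:2]: print(f,n,round(r['conf'],2),w(p,r['position']))
def rect(p,label,z):
    for r in manip.silhouettes(p,label)[:1]:
        m=r['pixels']; v,u=np.nonzero(m)
        P=ray(p,np.c_[u,v],z)[:,:2]
        (c,s,a)=cv2.minAreaRect((P*1000).astype(np.float32)); print('rect',label,round(r['conf'],2),c,s,a,len(u))
def st():
    o=manip.get_obs(); print('t',o['clock'],'pos',np.array(o['position']),'R',R.from_quat(o['ee_rot']).as_matrix().round(4).tolist(),'F',np.array(o['ft_force']),'grip',o['grip_width'],o['grasp_force'],'q',np.array(o['joint_pos']))
def rel(pos,Rm=None):
    "tool shift/turn from present measured pose to world TCP pos, Rm"
    o=manip.get_obs(); R0=R.from_quat(o['ee_rot']); 
    print('shift',R0.inv().apply(np.array(pos)-o['position']),'turn',(R0.inv()*R.from_matrix(Rm)).as_rotvec() if Rm is not None else '')
E
python3 - <<'E'
from h import *
st(); print(manip.tip_extent)
L=['l_bracket','l_mid','straight_bar','stand','box_top','button_top','drawer_floor','drawer_front','glue_bottle','tape_black','tin_screws','tape_masking','bench_block','wood_block','wood_block_2','screwdriver_2']
for c in ['top','scene']:
    p=shot(c,c+'1.png'); print(c,np.array(p['cam_to_world']))
    for n in L:
        try: tips(p,[n])
        except Exception as e: print(n,e)
    for n,z in [('l_bracket',.05),('straight_bar',.04),('stand',.022)]: rect(p,n,z)
E
```

```text
pics
t 0.0 pos [ 0.1941 -0.594   0.4039] R [[0.9505, 0.3106, -0.0005], [0.3106, -0.9505, 0.0014], [-0.0001, -0.0015, -1.0]] F [-0.0884  0.1998 -0.2544] grip 0.9990836256612144 0.0 q [ 1.2324  0.3329 -0.0647  1.461   0.0216  1.3499 -0.0885]
0.1734
top [[-0.0303 -0.9775  0.2089  0.196 ]
 [-0.9995  0.0302 -0.0037  0.0122]
 [-0.0027 -0.2089 -0.9779  1.5542]
 [ 0.      0.      0.      1.    ]]
tip_of l_bracket 0.74 [ 0.521  -0.2918  0.0127]
tip_of l_bracket 0.63 [ 0.512  -0.2583 -0.0007]
tip_of l_mid 0.27 [ 0.4053 -0.4633  0.0005]
tip_of straight_bar 0.55 [ 0.5075 -0.2298  0.0092]
tip_of stand 0.96 [ 0.5129 -0.2595 -0.0049]
tip_of box_top 0.88 [0.528  0.2796 0.0603]
tip_of button_top 0.43 [0.5361 0.327  0.0713]
tip_of drawer_front 0.68 [0.5201 0.1935 0.0279]
tip_of glue_bottle 0.58 [ 0.6589 -0.2895 -0.0033]
tip_of glue_bottle 0.47 [0.5365 0.3292 0.0737]
tip_of tape_black 0.49 [ 0.569  -0.4869 -0.    ]
tip_of tin_screws 0.73 [ 0.4063 -0.4621 -0.0002]
tip_of tape_masking 0.63 [ 0.5965  0.513  -0.0023]
tip_of bench_block 0.69 [ 0.6755  0.0235 -0.002 ]
tip_of wood_block 0.8 [ 0.3746 -0.0461 -
[... 1180 characters left out ...]
ng 0.31 [ 0.5665 -0.4823 -0.0022]
tip_of bench_block 0.85 [0.6726 0.0239 0.0019]
tip_of wood_block 0.56 [ 0.3735 -0.0452  0.    ]
tip_of wood_block 0.54 [ 0.6733  0.0224 -0.0011]
tip_of wood_block_2 0.56 [ 0.3735 -0.0452  0.    ]
tip_of wood_block_2 0.54 [ 0.6733  0.0224 -0.0011]
tip_of screwdriver_2 0.78 [ 0.3436  0.1945 -0.0006]
rect l_bracket 0.65 (516.5888061523438, -270.3464660644531) (70.28422546386719, 170.18344116210938) 70.81430053710938 326
rect straight_bar 0.79 (493.67413330078125, -213.06312561035156) (38.972347259521484, 136.8479461669922) 89.83995056152344 241
rect stand 0.64 (502.545654296875, -241.25344848632812) (151.3212127685547, 124.13892364501953) 0.5063498020172119 441
```

Run:
```python
import cv2
a=cv2.imread('pics/top1.png');b=cv2.imread('pics/scene1.png')
c=cv2.resize(a,(800,600));cv2.imwrite('pics/v1.png',c)
cv2.imwrite('pics/v2.png',cv2.resize(b,(800,600)))
```

```text
(no output)
```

View pics/v1.png

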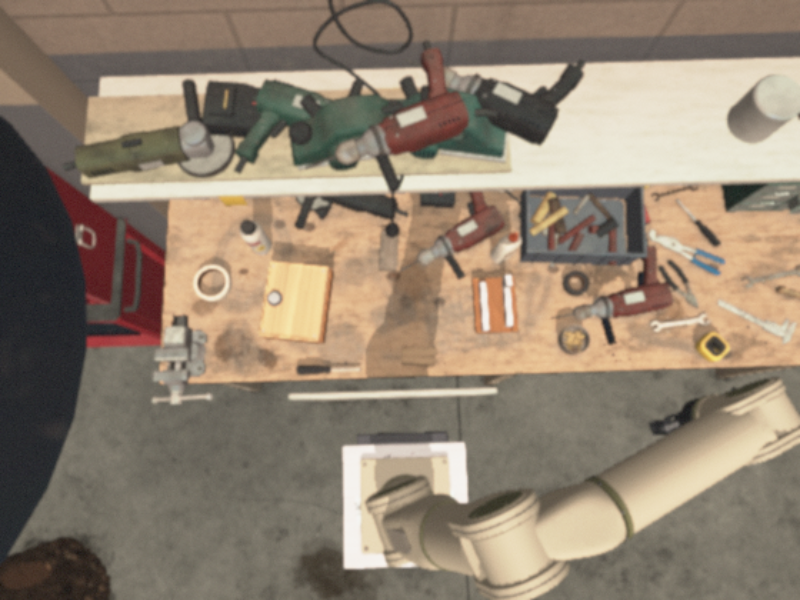

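View pics/v2.png

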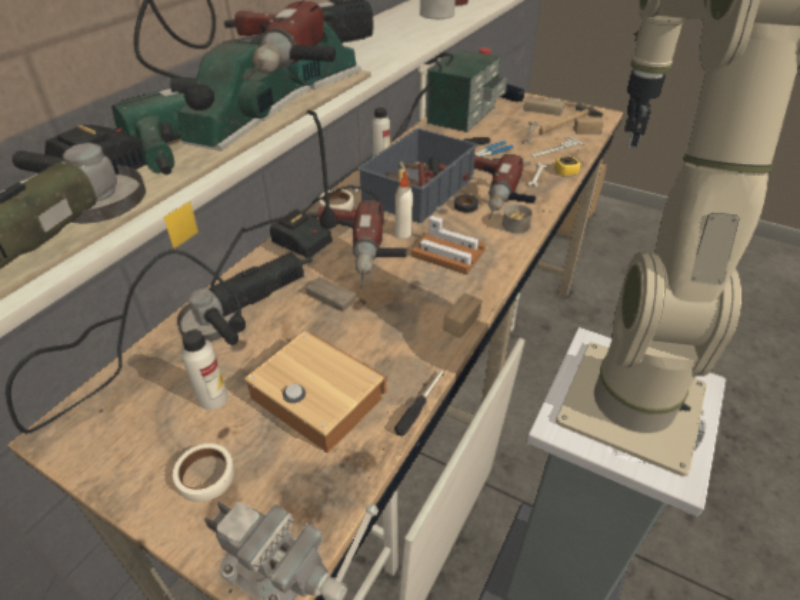

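The top view shows the stand at about (497,303). The L-bracket is in the right-hand slot with its short leg at the far end, near (507,282). The box is at (295,300) with its button at (275,298), and the drawer front faces right, which is world -y. The scene view agrees. Next I'll refine the yaws and work out the approach.

Run:
```python
from h import *
p=shot('top')
for n,z in [('l_bracket',.04),('straight_bar',.04),('stand',.022),('box_top',.06)]: rect(p,n,z)
for r in manip.silhouettes(p,'l_bracket')[:3]:
    v,u=np.nonzero(r['pixels']); print(r['conf'],u.min(),u.max(),v.min(),v.max())
for n in ['box_top','drawer_front','stand']: tips(p,[n],'look_for')
c=p['color'][185:245,325:370]; cv2.imwrite('pics/crop.png',np.hstack([cv2.resize(c,None,fx=8,fy=8,interpolation=cv2.INTER_CUBIC)])[:,:,::-1])
rel([0.565,-0.292,0.32],np.diag([1.,-1,-1]))
```

```text
rect l_bracket 0.74 (660.8018188476562, 23.375680923461914) (46.8685188293457, 105.4266586303711) 88.24859619140625 301
rect straight_bar 0.47 (500.4796142578125, -224.00531005859375) (23.02030372619629, 128.65611267089844) 86.56636810302734 189
rect stand 0.92 (505.9844970703125, -256.5421142578125) (155.707275390625, 120.02849578857422) 0.6661646366119385 837
rect box_top 0.58 (524.1751098632812, 270.787109375) (175.93150329589844, 208.02650451660156) 82.32347869873047 2470
0.74 266 278 163 189
0.61 224 233 189 239
0.59 352 358 194 228
look_for drawer_front 0.51 [ 0.6448 -0.2828  0.1086]
look_for stand 0.9 [ 0.5069 -0.2579  0.0215]
look_for stand 0.16 [ 0.6446 -0.2836  0.1114]
shift [ 0.4464 -0.172   0.0848] turn [ 0.0001 -0.0001  0.3158]
```

View pics/crop.png

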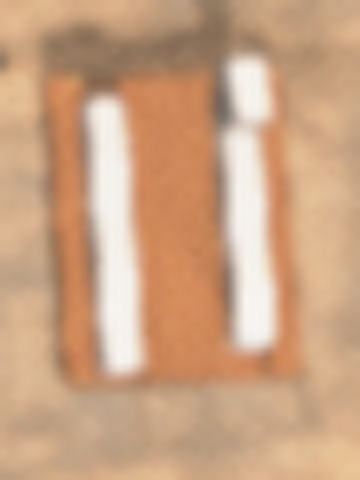

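The crop shows the straight bar running from (103,97) to (125,372). The L's long leg runs from (240,122) to (255,347), and its raised short leg spans (245,58) to (250,118). I'll convert these to world positions.

Run:
```python
from h import *
p=shot('top')
f=lambda q,z: print(ray(p,np.array(q)/8+[325-.5,185-.5],z))
f([[103,97],[125,372],[240,125],[255,347]],.04); f([[245,58],[253,118]],.07); f([[48,75],[65,380],[300,375],[270,65]],.022)
```

```text
[[ 0.57   -0.2258  0.04  ]
 [ 0.436  -0.228   0.04  ]
 [ 0.5541 -0.2906  0.04  ]
 [ 0.4461 -0.2902  0.04  ]]
[[ 0.5795 -0.2893  0.07  ]
 [ 0.5502 -0.291   0.07  ]]
[[ 0.5863 -0.2025  0.022 ]
 [ 0.4359 -0.202   0.022 ]
 [ 0.4349 -0.3143  0.022 ]
 [ 0.588  -0.311   0.022 ]]
```

Request:
move_arm --plan '[0, 0, 0, 0.056, -0.0215, 0, 0.05, 0, 0, 0.08, 0.112, -0.043, 0.01, 0.05, 0, 0, 0.16, 0.168, -0.0645, 0.02, 0.05, 0, 0, 0.24, 0.223, -0.086, 0.03, 0.05, 0, 0, 0.316, 0.279, -0.1075, 0.04, 0.05, 0, 0, 0.316, 0.335, -0.129, 0.05, 0.05, 0, 0, 0.316, 0.391, -0.1505, 0.06, 0.05, 0, 0, 0.316, 0.446, -0.172, 0.07, 0.05, 0, 0, 0.316, 0.446, -0.172, 0.085, 0.05]' --squeeze 60

```text
clock: 3.62
position: [0.5683, -0.2868, 0.3195]
ee_rot: [1.0, 0.004, 0.001, -0.001]
ft_force: [-0.5, -0.4, -0.3]
grip_width: 0.588
grasp_force: 0.0
```

Request:
move_arm --plan '[0, 0, 0, -0.005, 0.0035, 0.05, 0.05, 0, 0, 0, -0.005, 0.0035, 0.095, 0.05, 0, 0, 0, -0.005, 0.0035, 0.119, 0.05, 0, 0, 0, -0.005, 0.0035, 0.119, 0.05, 0, 0, 0, -0.005, 0.0035, 0.119, 0, 0, 0, 0, -0.005, 0.0035, 0.119, 0, 0, 0, 0, -0.005, 0.0035, 0.119, 0, 0, 0, 0, -0.005, 0.0035, 0.119, 0]' --squeeze 60

```text
clock: 4.62
position: [0.5605, -0.2931, 0.2026]
ee_rot: [1.0, 0.001, 0.0, -0.001]
ft_force: [-3.8, 10.5, 8.7]
grip_width: 0.179
grasp_force: 60.0
```

Request:
move_arm --plan '[0, 0, 0, 0, 0, -0.03, 0, 0, 0, 0, 0, 0, -0.07, 0, 0, 0, 0, 0, -0.03, -0.08, 0, 0, 0, 0, 0, -0.08, -0.08, 0, 0, 0, 0, 0, -0.13, -0.08, 0, 0, 0, 0, 0, -0.165, -0.08, 0, 0, 0, 0, 0, -0.17, -0.07, 0, 0, 0, 0, 0, -0.17, -0.04, 0, 0, 0, 0, 0, -0.17, -0.04, 0]'

```text
clock: 5.75
position: [0.5587, -0.1264, 0.2392]
ee_rot: [1.0, -0.001, -0.002, -0.0]
ft_force: [-0.9, -0.1, -2.4]
grip_width: 0.182
grasp_force: 58.9
```

Run:
```python
from h import *
st()
p=shot('scene'); cv2.imwrite('pics/s3.png',cv2.resize(p['color'][100:300,200:400],(700,600),interpolation=cv2.INTER_CUBIC)[:,:,::-1])
```

```text
t 5.75 pos [ 0.5587 -0.1264  0.2392] R [[1.0, -0.0011, -0.0035], [-0.0011, -1.0, 0.0002], [-0.0035, -0.0002, -1.0]] F [-0.9108 -0.1085 -2.362 ] grip 0.18230737758927337 58.87549728155136 q [ 0.428   0.3927 -0.3423  1.7651  0.1522  1.0132 -1.5434]
```

View pics/s3.png

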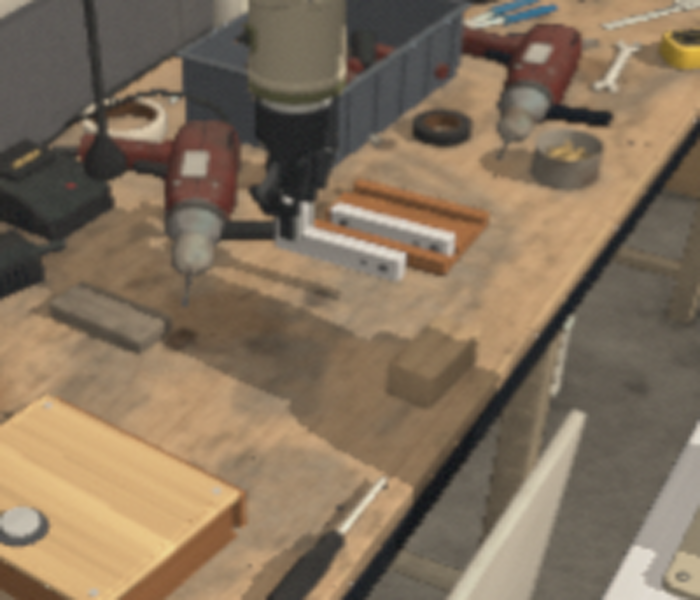

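The picture shows the bracket held level at about (340,245), the bar still in its slot, and free bench below. I'll lower it to just touching.

Request:
move_arm --plan '[0, 0, 0, 0, 0, 0.03, 0, 0, 0, 0, 0, 0, 0.04, 0, 0, 0, 0, 0, 0, 0.044, 0, 0, 0, 0, 0, 0, 0.046, 0, 0, 0, 0, 0, 0, 0.048, 0, 0, 0, 0, 0, 0, 0.048, 0]'

```text
clock: 6.55
position: [0.5598, -0.1256, 0.193]
ee_rot: [1.0, -0.0, 0.0, 0.0]
ft_force: [0.1, 0.3, -3.6]
grip_width: 0.182
grasp_force: 58.9
```

Request:
move_arm --plan '[0, 0, 0, 0, 0, 0.001, 0, 0, 0, 0, 0, 0, 0.002, 0, 0, 0, 0, 0, 0, 0.002, 0]'

```text
clock: 6.92
position: [0.56, -0.1255, 0.1925]
ee_rot: [1.0, -0.0, 0.0, 0.0]
ft_force: [-6.8, 0.6, 15.3]
grip_width: 0.18
grasp_force: 61.7
```

Request:
move_arm --plan '[0, 0, 0, 0, 0, -0.0015, 0.045, 0, 0, 0, 0, 0, -0.0015, 0.045, 0, 0, 0, 0, 0, -0.002, 0.045, 0, 0, 0, 0, 0, -0.035, 0.045, 0, 0, 0, 0, 0, -0.075, 0.045, 0, 0, 0, 0, 0.04, -0.075, 0.0, 0, 0, 0, 0, 0.045, -0.075, 0.0, 0, 0, 0, 0, 0.045, -0.05, 0.0, 0, 0, 0, 0, 0.045, -0.034, 0.0, 0, 0, 0, 0, 0.045, -0.034, 0.0]'

```text
clock: 8.18
position: [0.5592, -0.1701, 0.2232]
ee_rot: [1.0, 0.0, -0.001, -0.001]
ft_force: [-0.3, 0.5, -0.1]
grip_width: 0.003
grasp_force: 0.0
```

Run:
```python
from h import *
st()
p=shot('scene'); cv2.imwrite('pics/s4.png',cv2.resize(p['color'][140:240,240:360],(720,600),interpolation=cv2.INTER_CUBIC)[:,:,::-1])
```

```text
t 8.175 pos [ 0.5592 -0.1701  0.2232] R [[1.0, 0.0004, -0.0028], [0.0004, -1.0, 0.001], [-0.0028, -0.001, -1.0]] F [-0.329   0.541  -0.1214] grip 0.003402534018891154 0.0 q [ 0.4792  0.4325 -0.3191  1.7457  0.1572  0.9915 -1.4696]
```

View pics/s4.png

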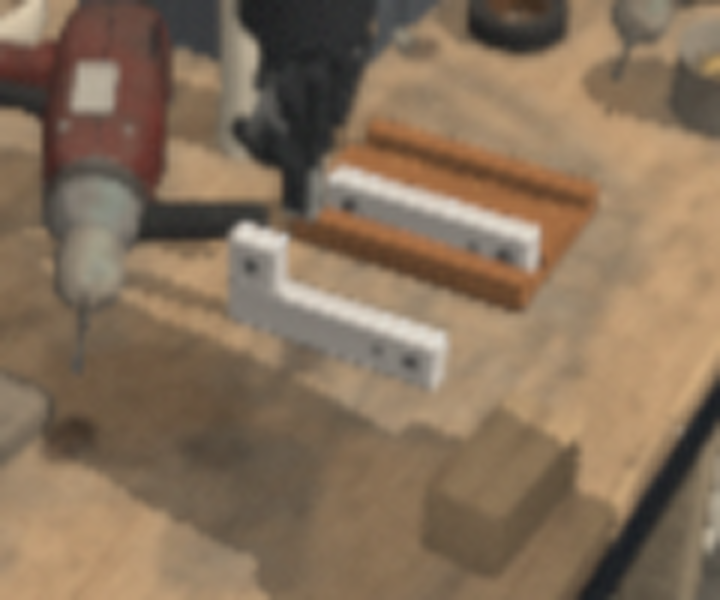

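The bracket stands free on edge at about (330,310) in the crop. Now I'll tip it toward +y.

Request:
move_arm --plan '[0, 0, 0, 0, -0.014, 0, 0, 0, 0, 0, 0, -0.021, 0, 0, 0, 0, 0, 0, -0.027, 0, 0, 0, 0, 0, 0, -0.033, 0, 0, 0, 0, 0, 0, -0.039, 0, 0, 0, 0, 0, 0, -0.045, 0, 0, 0, 0, 0, 0, -0.051, 0, 0, 0, 0, 0, 0, -0.055, 0, 0, 0, 0, 0, 0, -0.055, -0.03, 0]'

```text
clock: 9.35
position: [0.5588, -0.115, 0.253]
ee_rot: [1.0, 0.0, -0.002, -0.001]
ft_force: [1.1, 0.5, -0.0]
grip_width: -0.002
grasp_force: 0.0
```

Run:
```python
from h import *
st()
p=shot('scene'); tips(p,['l_bracket','l_mid']);tips(p,['l_mid','l_bracket'],'look_for')
a=cv2.resize(p['color'][140:240,240:360],(480,400),interpolation=cv2.INTER_CUBIC)
p=shot('top'); tips(p,['l_bracket','l_mid','box_top']);
b=cv2.resize(p['color'][180:260,260:340],(400,400),interpolation=cv2.INTER_CUBIC)
cv2.imwrite('pics/s5.png',cv2.resize(np.hstack([a,b]),(800,364))[:,:,::-1])
```

```text
t 9.35 pos [ 0.5588 -0.115   0.253 ] R [[1.0, 0.0004, -0.0043], [0.0004, -1.0, 0.001], [-0.0043, -0.001, -1.0]] F [ 1.0658  0.4666 -0.03  ] grip -0.0021965413936557306 0.0 q [ 0.416   0.3723 -0.3498  1.7603  0.1444  1.0387 -1.5561]
tip_of l_bracket 0.61 [ 0.5159 -0.1165  0.0029]
tip_of l_mid 0.91 [ 0.5121 -0.0842  0.0041]
tip_of l_mid 0.23 [ 0.5949  0.5129 -0.0015]
look_for l_mid 0.73 [ 0.5191 -0.0857  0.0162]
look_for l_mid 0.22 [0.3437 0.236  0.0201]
look_for l_bracket 0.69 [ 0.5217 -0.0911  0.013 ]
tip_of l_bracket 0.52 [ 0.5177 -0.1172  0.0067]
tip_of l_mid 0.46 [ 0.5143 -0.087   0.0046]
tip_of box_top 0.64 [0.527  0.2768 0.0609]
```

View pics/s5.png

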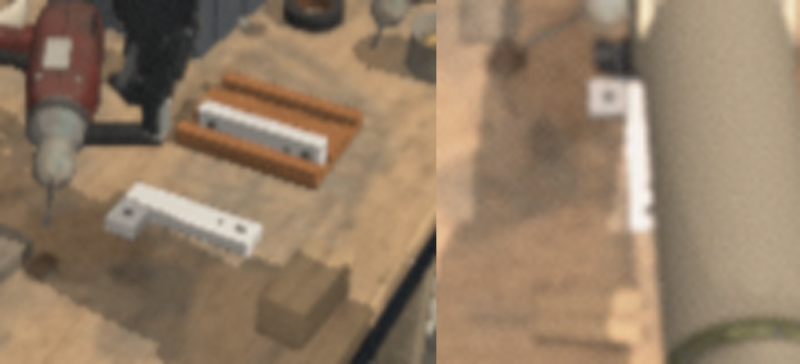

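The bracket is flat at about (180,220), and the bar and the other things haven't moved. Next is the button.

Request:
move_arm --plan '[0, 0, 0, -0.003, -0.05, -0.03, 0, 0, 0, 0, -0.006, -0.105, -0.03, 0, 0, 0, 0, -0.009, -0.16, -0.03, 0, 0, 0, 0, -0.012, -0.215, -0.03, 0, 0, 0, 0, -0.015, -0.27, -0.03, 0, 0, 0, 0, -0.018, -0.325, -0.03, 0, 0, 0, 0, -0.021, -0.38, -0.03, 0, 0, 0, 0, -0.0255, -0.43, -0.025, 0, 0, 0, 0, -0.0255, -0.446, -0.02, 0, 0, 0, 0, -0.0255, -0.446, -0.01, 0, 0, 0, 0, -0.0255, -0.446, -0.01, 0]'

```text
clock: 11.18
position: [0.5348, 0.3282, 0.2632]
ee_rot: [1.0, -0.001, -0.001, 0.001]
ft_force: [0.9, -0.6, 0.9]
grip_width: -0.0
grasp_force: 0.0
```

Run:
```python
from h import *
st()
p=shot('scene'); tips(p,['button_top','box_top'])
cv2.imwrite('pics/s6.png',cv2.resize(p['color'][200:350,100:300],(720,540),interpolation=cv2.INTER_CUBIC)[:,:,::-1])
```

```text
t 11.175 pos [0.5348 0.3282 0.2632] R [[1.0, -0.0024, -0.0015], [-0.0024, -1.0, -0.0024], [-0.0015, 0.0024, -1.0]] F [ 0.8959 -0.5772  0.9408] grip -0.00017411281963341038 0.0 q [-0.2218  0.5039 -0.5244  1.5887  0.2722  1.1252 -2.3842]
tip_of button_top 0.55 [0.5365 0.3294 0.0657]
tip_of box_top 0.91 [0.5264 0.275  0.0591]
```

View pics/s6.png

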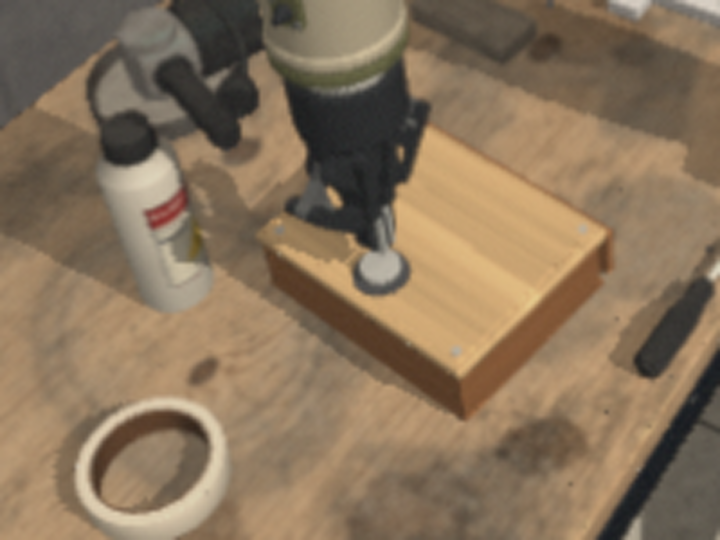

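The fingertips sit right above the button at about (381,262). Pressing now.

Request:
move_arm --plan '[0, 0, 0, 0, 0, 0.012, 0, 0, 0, 0, 0, 0, 0.02, 0, 0, 0, 0, 0, 0, 0.024, 0, 0, 0, 0, 0, 0, 0.027, 0, 0, 0, 0, 0, 0, 0.027, 0]'

```text
clock: 11.95
position: [0.5343, 0.33, 0.2376]
ee_rot: [1.0, -0.0, -0.0, 0.001]
ft_force: [-2.4, -3.5, 5.2]
grip_width: -0.0
grasp_force: 2.8
```

Run:
```python
from h import *
p=shot('scene'); tips(p,['drawer_front','drawer_floor'])
```

```text
tip_of drawer_front 0.58 [0.5105 0.1578 0.0236]
```

Request:
move_arm --plan '[0, 0, 0, 0, 0, -0.03, 0, 0, 0, 0, 0, 0, -0.06, 0, 0, 0, 0, 0, 0, -0.09, 0.02, 0, 0, 0, 0, 0, -0.09, 0.045, 0, 0, 0, 0, 0, -0.09, 0.05]'

```text
clock: 12.72
position: [0.5341, 0.3303, 0.3268]
ee_rot: [1.0, -0.0, -0.0, 0.0]
ft_force: [-0.2, 0.0, -0.6]
grip_width: 0.591
grasp_force: 0.0
```

Run:
```python
from h import *
st()
for c in ['scene','top']:
    p=shot(c,c+'7.png'); tips(p,['drawer_front','drawer_floor','box_top','l_bracket','l_mid'])
    rect(p,'l_bracket',.016); rect(p,'l_mid',.016)
cv2.imwrite('pics/v7.png',cv2.resize(p['color'][170:260,170:350],(800,400),interpolation=cv2.INTER_CUBIC)[:,:,::-1])
```

```text
t 12.725 pos [0.5341 0.3303 0.3268] R [[1.0, -0.0002, -0.0007], [-0.0002, -1.0, -0.0007], [-0.0007, 0.0007, -1.0]] F [-0.1607  0.008  -0.5706] grip 0.5908287254639314 0.0 q [-0.2123  0.445  -0.5422  1.5275  0.2374  1.2362 -2.3608]
tip_of box_top 0.72 [ 0.6531 -0.2847 -0.0075]
tip_of box_top 0.66 [ 0.507  -0.2264  0.0093]
tip_of l_bracket 0.9 [ 0.5164 -0.1179  0.0044]
tip_of l_mid 0.71 [ 0.5155 -0.0856  0.0077]
tip_of l_mid 0.51 [ 0.5973  0.5133 -0.0047]
rect l_bracket 0.69 (510.2576599121094, -81.24821472167969) (137.75189208984375, 73.9635009765625) 1.099291205406189 442
rect l_mid 0.59 (508.6464538574219, -80.46463012695312) (136.1648712158203, 69.68516540527344) 4.710052490234375 406
tip_of drawer_front 0.86 [0.503  0.0602 0.0265]
tip_of drawer_floor 0.58 [0.5106 0.1367 0.0099]
tip_of box_top 0.59 [0.5295 0.274  0.0592]
tip_of box_top 0.48 [0.4998 0.0668 0.0204]
tip_of l_bracket 0.66 [ 0.52  -0.115  0.004]
tip_of l_bracket 0.35 [ 0.5161 -0.0882  0.0083]
tip_of l_mid 0.61 [ 0.5163 -0.0907  0.0068]
tip_of l_mid 0.23 [ 0.5084 -0.2258  0.0119]
rect l_bracket 0.59 (511.62109375, -87.75398254394531) (137.35769653320312, 61.857322692871094) 1.9787027835845947 357
rect l_mid 0.79 (513.4937133789062, -86.954833984375) (65.98076629638672, 130.57232666015625) 88.22760009765625 367
```

View pics/v7.png

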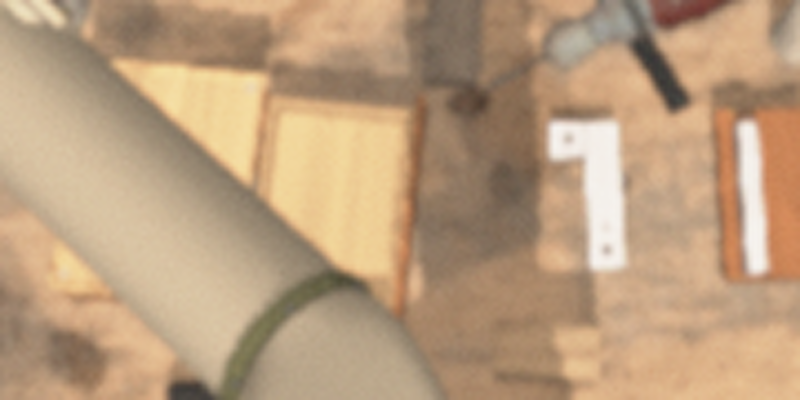

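The drawer is fully out at (340,190). The bracket lies flat at about (590,190) with its short leg at the far-left end, which is world +x, +y. Going to pick it up.

Request:
move_arm --plan '[0, 0, 0, -0.002, 0.05, 0, 0.055, 0, 0, 0, -0.003, 0.105, 0, 0.055, 0, 0, 0, -0.004, 0.16, 0, 0.055, 0, 0, 0, -0.005, 0.215, 0.01, 0.055, 0, 0, 0, -0.006, 0.27, 0.02, 0.055, 0, 0, 0, -0.007, 0.325, 0.04, 0.055, 0, 0, 0, -0.009, 0.38, 0.06, 0.055, 0, 0, 0, -0.01, 0.42, 0.08, 0.055, 0, 0, 0, -0.01, 0.432, 0.1, 0.055, 0, 0, 0, -0.01, 0.432, 0.12, 0.055, 0, 0, 0, -0.01, 0.432, 0.12, 0.055]'

```text
clock: 14.9
position: [0.5236, -0.1016, 0.2066]
ee_rot: [1.0, -0.0, -0.001, -0.0]
ft_force: [-0.8, 1.3, 0.3]
grip_width: 0.642
grasp_force: 0.0
```

Request:
move_arm --plan '[0, 0, 0, 0, 0, 0.012, 0.055, 0, 0, 0, 0, 0, 0.022, 0.055, 0, 0, 0, 0, 0, 0.028, 0.055, 0, 0, 0, 0, 0, 0.031, 0.055, 0, 0, 0, 0, 0, 0.031, 0.055]'

```text
clock: 15.52
position: [0.5242, -0.1016, 0.1767]
ee_rot: [1.0, -0.0, -0.0, 0.0]
ft_force: [0.9, 0.5, 0.3]
grip_width: 0.644
grasp_force: 0.0
```

Request:
move_arm --plan '[0, 0, 0, 0, 0, 0, 0.0, 0, 0, 0, 0, 0, 0, 0.0, 0, 0, 0, 0, 0, 0, 0.0, 0, 0, 0, 0, 0, 0, 0.0, 0, 0, 0, 0, 0, 0, 0.0]' --squeeze 60

```text
clock: 16.15
position: [0.5244, -0.1016, 0.1773]
ee_rot: [1.0, -0.0, 0.0, 0.0]
ft_force: [-1.7, 0.4, 5.7]
grip_width: 0.334
grasp_force: 60.1
```

Request:
move_arm --plan '[0, 0, 0, 0, 0, -0.04, 0, 0, 0, 0, 0, 0, -0.085, 0, 0, 0, 0.02, -0.002, -0.035, -0.095, 0, 0, 0, 0.05, -0.003, -0.08, -0.095, 0, 0, 0, 0.08, -0.004, -0.13, -0.095, 0, 0, 0, 0.116, -0.005, -0.18, -0.095, 0, 0, 0, 0.116, -0.006, -0.22, -0.095, 0, 0, 0, 0.116, -0.006, -0.228, -0.09, 0, 0, 0, 0.116, -0.006, -0.228, -0.08, 0, 0, 0, 0.116, -0.006, -0.228, -0.07, 0, 0, 0, 0.116, -0.006, -0.228, -0.07, 0]'

```text
clock: 17.52
position: [0.518, 0.125, 0.2454]
ee_rot: [0.998, -0.059, -0.001, 0.0]
ft_force: [-0.9, -0.8, -1.7]
grip_width: 0.335
grasp_force: 60.3
```

Run:
```python
from h import *
st()
p=shot('scene'); tips(p,['drawer_front','drawer_floor','l_bracket','l_mid'])
cv2.imwrite('pics/s8.png',cv2.resize(p['color'][180:330,130:330],(720,540),interpolation=cv2.INTER_CUBIC)[:,:,::-1])
```

```text
t 17.525 pos [0.518  0.125  0.2454] R [[0.993, -0.1178, -0.0021], [-0.1178, -0.993, -0.0009], [-0.002, 0.0011, -1.0]] F [-0.9354 -0.7801 -1.6696] grip 0.33485974761783066 60.329543352127075 q [ 0.0855  0.3226 -0.4684  1.8594  0.1708  1.0013 -2.1438]
tip_of drawer_front 0.76 [0.4986 0.0692 0.025 ]
tip_of drawer_floor 0.81 [0.51   0.1343 0.0031]
tip_of l_bracket 0.81 [0.5053 0.1102 0.0747]
tip_of l_bracket 0.57 [ 0.5648 -0.4835 -0.0006]
tip_of l_mid 0.68 [0.5067 0.1438 0.0749]
```

View pics/s8.png

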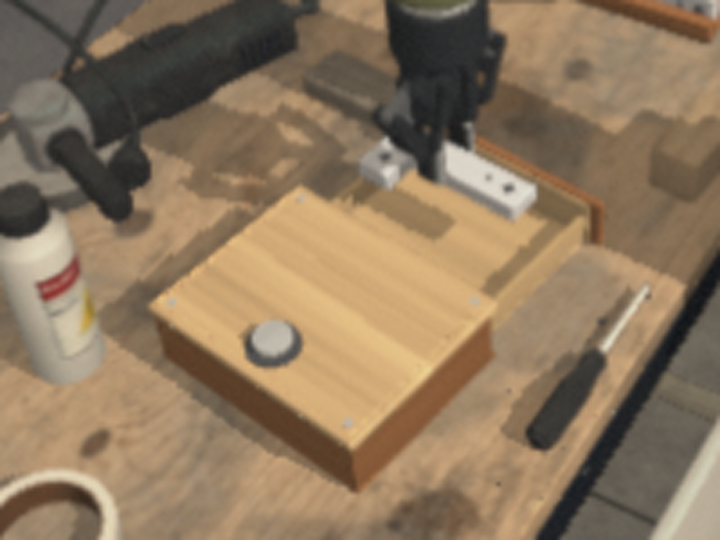

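The bracket is held level over the open drawer, at about (450,180), and well inside the walls. Lowering and releasing.

Request:
move_arm --plan '[0, 0, 0, 0, 0, 0.02, 0, 0, 0, 0, 0, 0, 0.04, 0, 0, 0, 0, 0, 0, 0.05, 0, 0, 0, 0, 0, 0, 0.055, 0, 0, 0, 0, 0, 0, 0.057, 0, 0, 0, 0, 0, 0, 0.057, 0]'

```text
clock: 18.52
position: [0.5184, 0.1265, 0.1901]
ee_rot: [0.998, -0.058, 0.0, -0.0]
ft_force: [-0.7, -0.4, -2.0]
grip_width: 0.332
grasp_force: 60.3
```

Request:
move_arm --plan '[0, 0, 0, 0, 0, 0.002, 0, 0, 0, 0, 0, 0, 0.002, 0, 0, 0, 0, 0, 0, 0.002, 0.042, 0, 0, 0, 0, 0, 0.002, 0.042, 0, 0, 0, 0, 0, 0.0, 0.042, 0, 0, 0, 0, 0, -0.03, 0.042, 0, 0, 0, 0, 0, -0.07, 0.042, 0, 0, 0, 0, 0, -0.09, 0.02, 0, 0, 0, 0, 0, -0.09, 0]'

```text
clock: 19.65
position: [0.5187, 0.1266, 0.2812]
ee_rot: [0.998, -0.058, 0.002, -0.0]
ft_force: [-0.9, 0.3, 0.1]
grip_width: 0.075
grasp_force: 0.0
```

Run:
```python
from h import *
st()
p=shot('scene'); tips(p,['drawer_front','drawer_floor','l_bracket','l_mid'])
cv2.imwrite('pics/s9.png',cv2.resize(p['color'][180:330,130:330],(720,540),interpolation=cv2.INTER_CUBIC)[:,:,::-1])
# push start: in front of the drawer front
f=np.array([.502,.063]); bx=np.array([.116,.993]); t=f-bx*.06; print(t); rel([t[0],t[1],0.28])
```

```text
t 19.65 pos [0.5187 0.1266 0.2812] R [[0.9932, -0.1161, 0.0032], [-0.1161, -0.9932, 0.0004], [0.0031, -0.0007, -1.0]] F [-0.9351  0.3061  0.1239] grip 0.07479502926225938 0.0 q [ 0.0963  0.2782 -0.4798  1.8287  0.1463  1.0661 -2.1255]
tip_of drawer_floor 0.78 [0.5083 0.1339 0.0058]
tip_of l_bracket 0.96 [0.508  0.1117 0.015 ]
tip_of l_bracket 0.72 [0.5089 0.1458 0.0164]
tip_of l_mid 0.89 [0.5089 0.1458 0.017 ]
[0.495  0.0034]
shift [-0.0085  0.1247 -0.0014] turn
```

View pics/s9.png

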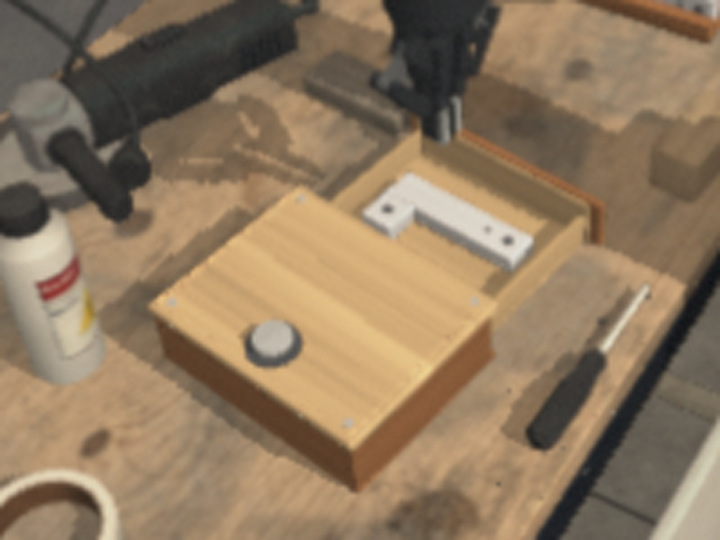

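The bracket lies flat and free on the drawer floor, at about (450,215). I'll move to the front of the drawer.

Request:
move_arm --plan '[0, 0, 0, -0.004, 0.05, 0, 0, 0, 0, 0, -0.007, 0.1, 0, 0, 0, 0, 0, -0.0085, 0.125, 0.005, 0, 0, 0, 0, -0.0085, 0.125, 0.05, 0, 0, 0, 0, -0.0085, 0.125, 0.08, 0, 0, 0, 0, -0.0085, 0.125, 0.088, 0, 0, 0, 0, -0.0085, 0.105, 0.088, 0, 0, 0, 0, -0.0085, 0.09, 0.088, 0, 0, 0, 0, -0.0085, 0.08, 0.088, 0, 0, 0, 0, -0.0085, 0.07, 0.088, 0, 0, 0, 0, -0.0085, 0.06, 0.088, 0]'

```text
clock: 21.28
position: [0.5032, 0.0675, 0.1921]
ee_rot: [0.998, -0.059, 0.0, 0.001]
ft_force: [0.1, -5.4, 4.3]
grip_width: -0.002
grasp_force: 2.5
```

Request:
move_arm --plan '[0, 0, 0, 0, -0.01, 0, 0, 0, 0, 0, 0, -0.02, 0, 0, 0, 0, 0, 0, -0.03, 0, 0, 0, 0, 0, 0, -0.04, 0, 0, 0, 0, 0, 0, -0.05, 0, 0, 0, 0, 0, 0, -0.06, 0, 0, 0, 0, 0, 0, -0.07, 0, 0, 0, 0, 0, 0, -0.08, 0, 0, 0, 0, 0, 0, -0.09, 0, 0, 0, 0, 0, 0, -0.1, 0, 0, 0, 0, 0, 0, -0.1, 0]'

```text
invalid input
```

Run:
```python
from h import *
p=shot('scene'); tips(p,['drawer_front','box_top','drawer_floor'])
```

```text
tip_of drawer_front 0.8 [0.5011 0.0848 0.0255]
tip_of drawer_front 0.56 [0.5125 0.1637 0.0164]
tip_of box_top 0.55 [0.5281 0.2751 0.0605]
tip_of box_top 0.32 [ 0.3459  0.1923 -0.0008]
tip_of drawer_floor 0.63 [0.5126 0.1521 0.0048]
```

Request:
move_arm --plan '[0, 0, 0, 0, -0.012, 0, 0, 0, 0, 0, 0, -0.025, 0, 0, 0, 0, 0, 0, -0.038, 0, 0, 0, 0, 0, 0, -0.05, 0, 0, 0, 0, 0, 0, -0.062, 0, 0, 0, 0, 0, 0, -0.074, 0, 0, 0, 0, 0, 0, -0.085, 0, 0, 0, 0, 0, 0, -0.09, 0, 0, 0, 0, 0, 0, -0.09, 0, 0]'

```text
clock: 22.6
position: [0.5135, 0.1568, 0.1916]
ee_rot: [0.998, -0.058, 0.0, 0.0]
ft_force: [1.6, -4.6, 0.4]
grip_width: -0.005
grasp_force: 1.8
```

Run:
```python
from h import *
p=shot('scene'); tips(p,['drawer_front','box_top'])
```

```text
tip_of drawer_front 0.79 [0.5148 0.1733 0.0233]
tip_of box_top 0.74 [0.5245 0.2764 0.0597]
```

Request:
move_arm --plan '[0, 0, 0, 0, -0.006, 0, 0, 0, 0, 0, 0, -0.012, 0, 0, 0, 0, 0, 0, -0.016, 0, 0, 0, 0, 0, 0, -0.019, 0, 0, 0, 0, 0, 0, -0.021, 0, 0, 0, 0, 0, 0, -0.021, 0, 0]'

```text
clock: 23.5
position: [0.5161, 0.1769, 0.1916]
ee_rot: [0.998, -0.059, 0.0, 0.001]
ft_force: [3.9, -6.6, 0.9]
grip_width: -0.0
grasp_force: 2.9
```

Request:
move_arm --plan '[0, 0, 0, 0, -0.002, 0, 0, 0, 0, 0, 0, -0.004, 0, 0, 0, 0, 0, 0, -0.006, 0, 0, 0, 0, 0, 0, -0.006, 0, 0]'

```text
clock: 24.0
position: [0.5167, 0.1806, 0.1915]
ee_rot: [0.998, -0.06, -0.001, 0.003]
ft_force: [-1.6, -16.2, 8.8]
grip_width: -0.002
grasp_force: 8.3
```

Request:
move_arm --plan '[0, 0, 0, 0, -0.002, 0, 0, 0, 0, 0, 0, -0.003, 0, 0, 0, 0, 0, 0, -0.003, 0, 0]'

```text
clock: 24.38
position: [0.5169, 0.1814, 0.1914]
ee_rot: [0.998, -0.061, -0.001, 0.005]
ft_force: [-6.1, -27.5, 16.6]
grip_width: 0.002
grasp_force: 13.8
```

At the stop. I'll back off, rise and check that it's latched.

Request:
move_arm --plan '[0, 0, 0, 0, 0.005, 0, 0, 0, 0, 0, 0, 0.03, 0, 0, 0, 0, 0, 0, 0.08, 0, 0, 0, 0, 0, 0, 0.12, -0.02, 0, 0, 0, 0, 0, 0.16, -0.07, 0, 0, 0, 0, 0, 0.2, -0.12, 0, 0, 0, 0, 0, 0.2, -0.15, 0, 0, 0, 0, 0, 0.2, -0.15, 0, 0, 0, 0, 0, 0.2, -0.15, 0]'

```text
clock: 25.5
position: [0.4932, -0.011, 0.3408]
ee_rot: [0.998, -0.058, -0.001, -0.0]
ft_force: [-0.1, -0.1, -1.1]
grip_width: 0.0
grasp_force: 0.0
```

Run:
```python
from h import *
st()
p=shot('scene'); tips(p,['drawer_front','box_top','straight_bar','wood_block_2','bench_block','screwdriver_2','glue_bottle','tin_screws'])
cv2.imwrite('pics/s10.png',cv2.resize(p['color'],(800,600),interpolation=cv2.INTER_CUBIC)[:,:,::-1])
```

```text
t 25.5 pos [ 0.4932 -0.011   0.3408] R [[0.9934, -0.1149, -0.0012], [-0.1149, -0.9934, 0.0004], [-0.0012, -0.0003, -1.0]] F [-0.1237 -0.0602 -1.0652] grip 5.839578322430166e-05 0.0 q [ 0.3205  0.1178 -0.4139  1.8661  0.0508  1.1692 -1.7967]
tip_of drawer_front 0.64 [0.5137 0.1971 0.0263]
tip_of drawer_front 0.29 [ 0.5035 -0.2235  0.008 ]
tip_of box_top 0.72 [0.5269 0.2763 0.0584]
tip_of straight_bar 0.55 [ 0.5071 -0.2264  0.0105]
tip_of straight_bar 0.4 [ 0.596   0.5113 -0.0068]
tip_of wood_block_2 0.59 [ 0.3752 -0.0454 -0.0009]
tip_of wood_block_2 0.35 [ 0.3441  0.1984 -0.0007]
tip_of bench_block 0.6 [0.6737 0.0259 0.001 ]
tip_of screwdriver_2 0.66 [0.5154 0.1952 0.0248]
tip_of screwdriver_2 0.56 [0.3442 0.1937 0.0042]
tip_of tin_screws 0.84 [ 0.4057 -0.4609 -0.0004]
```

View pics/s10.png

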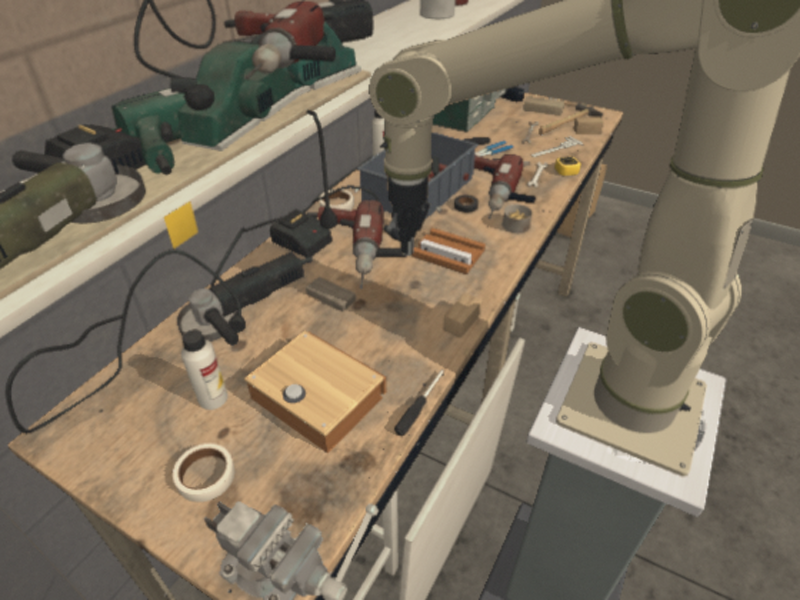

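The drawer has stayed shut about 1 s after I let go; the box is at (315,385). The bar is in its slot at (447,250), everything else is where it was, and the arm is clear.

```bash
python3 -c "
from workcell import manip
print(manip.hand_in())"
```

```text
the job is handed in; nothing more can be done
None
```

The job is handed in: the L-bracket was laid flat on the bench, then flat in the drawer, which is pushed shut and held; the straight bar still stands in its slot and nothing else appears to have moved.

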